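# Reset the bench stop gauge to the red marker

## Robot

A 7-joint arm with a two-finger parallel gripper is mounted at the origin on the work surface. World frame = base frame: x ahead of the robot, y to its left, z up, the work surface at z = 0. Lengths are in m, angles in rad, forces in N, time in s.
With the tool pointing down it reaches from about 0.4 to 0.85 m from the base axis. Payload 4.5 kg.
Tool frame: the origin (TCP) lies on the centre line of the jaws, within the pads' length; the fingertips stand 11 mm ahead of it and the grasp point (between the pads) lies 8 mm behind it; z points along the fingers, y is the direction in which the jaws open and shut (so a half turn about z gives the same grasp; the last joint's range is limited). The gripper opens to 88 mm and grips with 3 to 60 N. Pads are 18 mm wide; open, the fingers measure 123 mm over their backs; the gripper's body (75 mm by 187 mm) begins 45 mm behind the grasp point.
Start: joints at [1.209, 0.689, -0.195, 1.565, 0.157, 0.902, -0.215], TCP at [0.241, -0.577, 0.25] pointing down, gripper open.
Joint ranges: [-3.01, 3.01], [-0.46, 2.08], [-1.47, 1.51], [0.13, 2.56], [-1, 4.14], [0.04, 2.09], [-2.66, 2.66]. Speed limits (rad/s): [2.57, 2.57, 3.14, 3.14, 3.14, 3.14, 3.14].

## Interface

Orientations are given as a unit quaternion [x, y, z, w].
In Python, from plant import r, snapshot gives the robot as it stands.
- The arm moves only by the tool drive_tool, never from a script. Its argument "commands" is a list of rows, each an object of numbers: "wx", "wy", "wz": the turn, a rotation vector about the tool's x, y, z in rad; "dx", "dy", "dz": the shift along the tool's x, y, z in m; "claw": the opening, from 0 (shut) to 1 (fully open). A call has 1 to 12 rows; each row shifts and turns the commanded pose from where the row before left it, along the tool's axes as they then stand; what a row does not reach is not made up. A row lasts 1/10 s, in which the tool goes at most 50 mm and 8.59 degrees, less where a joint would pass 70% of its speed; a pose out of reach is approached as far as the arm can. A call is refused whole if a number of a shift passes 0.05 or a number of a turn 0.15, either way. A call with a gripper value outside its range is refused whole. The fingers move at their own pace and stop on an object; "grip_force" is the grip in N (left out, the last holds). Time passes only in rows, so rows that do not move let the fingers close. It gives the time, the measured TCP pose, the force and the opening at its end, in the units of the state.
- r.get_state(): the state, without advancing time (a new reading comes with each control period).
- snapshot(name): name is "scene" or "top" or "wrist"; returns a dict with "color" (384x512x3 uint8, red, green, blue), "fx", "fy", "cx", "cy" (pixels), "world_to_cam" (4x4, takes a point from world to camera coordinates); the wrist camera has in their place "T_tool_cam" (4x4, takes a point from camera to tool coordinates, whose origin is the TCP and whose axes are the flange's). Camera axes: x right, y up, looking along -z (the intrinsics and any distortion apply to the point x, -y, -z); pixel columns grow to the right and rows downward; lengths in m; the calibration is good to about 2 mm. A picture is of the moment at which its call begins: read the wrist's pose just before it. There is no depth.
- r.finish_job(): hands the job in, once; it reports no verdict.
The state is a dict: "clock": time; "q": joint angles; "qd": joint speeds; "joint_torque": joint torques, N m; "tool_pos": TCP position; "eef_rot": TCP orientation; "contact_force": force on the tool from outside, world axes, zero at the start; "moment": the same for the moment, N m; "opening": opening from 0.0 (shut) to 1.0 (fully open).
Only numpy, scipy, OpenCV 4.12 (cv2) and the standard library are available. Lean on these libraries where they do the work, as an engineer would, in place of code of your own. Each camera call takes 0.05 s, during which the arm holds its last target. There are 200 camera calls.

## Task

Reset the stop gauge on the bench to its red marker: swing the red-handled clamp lever fully open, turn the black knob a little at a time until the tip of the orange pointer lines up with the red marker (not the yellow one), then swing the lever fully shut again so that the pointer stays lined up. Move the pointer only by the knob, never turn the knob while the clamp is shut, and leave the spray can, jar, screwdriver and parts bin where they are.

Things in the scene. Friction and masses are not known exactly. Their poses are not given: they have to be found in the camera images.
- gauge: Stop gauge bolted to the bench: blue base 150 x 235 x 20 mm (local x -85..65, y -107..128). Origin on the bench, z up, local y along the scale. Carries the knob, a white scale block with 5 mm ticks (x 16..62, y -95..55, top 40 mm up), the pointer, two markers and, at the +y end, a dark clamp block (top 42 mm). Place and yaw vary.
- knob_grip (a point): Round black fluted knob, 40 mm diameter, 58 to 88 mm above the bench, white line on top. This point: on its vertical axis, 76 mm up, at gauge-local (-30, -20) mm. Below it only a 28 mm boss; the pointer carriage next to it is 50 mm high, so keep fingertips above 54 mm. Any grasp yaw fits.
- knob (a joint): Knob angle in rad, positive anticlockwise seen from above, -4.5 to 4.5. Friction about 0.04 N m; it stays where it is left. Rack and pinion: each rad anticlockwise moves the pointer 8 mm towards gauge-local +y (clockwise: towards -y).
- pointer: Orange needle 3 mm wide on an aluminium carriage 26 x 22 mm (top 50 mm above the bench) that slides along gauge-local y, driven by the knob. Origin: needle tip, 44 mm up, pointing to local +x at the markers. Its offset from the red marker along gauge-local y starts at 8 to 24 mm, either way.
- red_marker: Red marker fixed on the scale: block 18 x 9 x 12 mm with an arrow 3 mm wide and 10 mm long that points to gauge-local -x. Origin: 1 mm beyond the arrow's end, on its centre line, on the scale's top; the pointer's tip passes within 1 mm of it. Axes as the gauge's.
- yellow_marker: Yellow marker of the same shape, on the other side of the pointer: not the one wanted. Red and yellow swap sides between starts.
- lever_post (a point): Axis point of the upright red round handle at the end of the clamp lever: 18 mm diameter, from 46 to 88 mm above the bench, the point 77 mm above the bench; the steel arm under it tops out at 52 mm. It moves on a circle of 65 mm radius about lever_pivot. Any grasp yaw fits.
- lever_pivot (a point): Point on the vertical hinge axis of the clamp lever, at gauge-local (0, 85) mm, 77 mm above the bench (35 mm above the clamp block; hub top 56 mm).
- clamp_lever (a joint): Clamp lever angle in rad, clockwise seen from above: 0 shut (arm along gauge-local -x), 1.45 fully open at its stop (arm almost along gauge-local +y). Friction about 0.08 N m; it stays where it is left. The clamp does not itself hold the knob fast.
- spray_can: Green spray can standing on the bench beside the gauge's -y end, loose: 56 mm diameter, 176 mm high with a white cap. Origin: centre of its underside.
- jar: Jar with blue cap standing behind the clamp block, loose: 58 mm diameter, 130 mm high. Origin: centre of its underside.
- screwdriver: Yellow-handled screwdriver lying on the robot's side of the gauge, loose: 190 mm long along its own x, 26 mm thick. Origin below its middle.
- parts_bin: Open red bin with fittings beyond the gauge's +y end, loose: 100 x 130 x 45 mm. Origin: centre of its underside.

How it is judged:
By the outcome, as a careful person would: the job done as asked, in the order asked, and still so for the second after the job is handed in, with the robot touching nothing.
It also fails if it takes over 72 s, if anything falls off the work surface, if the arm or the gripper's body presses on something with over 40 N, if the wrist force passes 120 N, or if a joint passes its speed limit or range.

## Working session

There is one attempt and no reset: what is moved stays moved. The work goes in short steps, Python scripts to look and compute and a tool call to move; the robot and the scene stay as the last step left them, time stands still between calls to the robot, and variables do not carry over. Pictures are saved under pics/ and viewed, on a budget of 10 in all, crops included, one or two more only if the job needs it, and the job is handed in when it is done.

Besides the shell and the picture viewer there is one more tool, called after "Emit:" as name(argument=value, ...), one argument or row to a line, values as JSON. drive_tool: Moves the arm, as the interface text tells. Its arguments: {"type":"object","properties":{"commands":{"type":"array","items":{"type":"object","properties":{"wx":{"type":"number"},"wy":{"type":"number"},"wz":{"type":"number"},"dx":{"type":"number"},"dy":{"type":"number"},"dz":{"type":"number"},"claw":{"type":"number"}}}},"grip_force":{"type":"number"}},"required":["commands"]}

```bash
ls; mkdir -p pics; python3 - <<'E'
from plant import r, snapshot
import cv2,numpy as np
s=r.get_state(); print({k:np.round(v,3) for k,v in s.items()})
for n in("top","scene"):
    d=snapshot(n); np.save(f'pics/{n}0.npy',d,allow_pickle=True)
    print({k:(np.round(v,3).tolist() if k!='color' else 0) for k,v in d.items()})
    c=d['color'][:,:,::-1]; cv2.imwrite(f'pics/{n}0.png',cv2.resize(c,(800,600)))
E
```

```text
pics
{'clock': np.float64(0.0), 'q': array([ 1.209,  0.69 , -0.195,  1.566,  0.157,  0.902, -0.215]), 'qd': array([-0.001,  0.002,  0.001,  0.   ,  0.   ,  0.   , -0.001]), 'joint_torque': array([-0.0000e+00, -5.2756e+01, -1.2670e+00, -1.5343e+01, -5.3000e-02,
        7.0000e-03,  0.0000e+00]), 'tool_pos': array([ 0.241, -0.576,  0.249]), 'eef_rot': array([ 0.98 ,  0.197, -0.   , -0.001]), 'contact_force': array([-0.29 ,  0.003,  0.036]), 'moment': array([0.094, 0.016, 0.038]), 'opening': np.float64(1.003)}
{'color': 0, 'fx': 378.197, 'fy': 378.197, 'cx': 261.301, 'cy': 193.082, 'world_to_cam': [[0.006, -1.0, 0.011, 0.065], [0.994, 0.007, 0.113, -0.6], [-0.114, 0.01, 0.993, -0.841], [0.0, 0.0, 0.0, 1.0]]}
{'color': 0, 'fx': 416.831, 'fy': 416.831, 'cx': 255.071, 'cy': 199.325, 'world_to_cam': [[0.834, 0.552, -0.015, -0.508], [-0.289, 0.459, 0.84, 0.07], [0.471, -0.696, 0.542, -1.055], [0.0, 0.0, 0.0, 1.0]]}
```

View pics/top0.png

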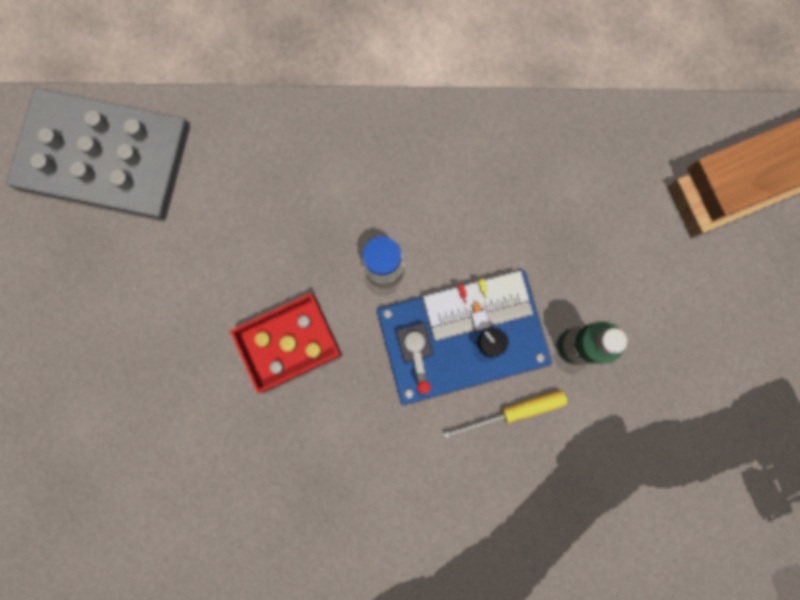

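View pics/scene0.png

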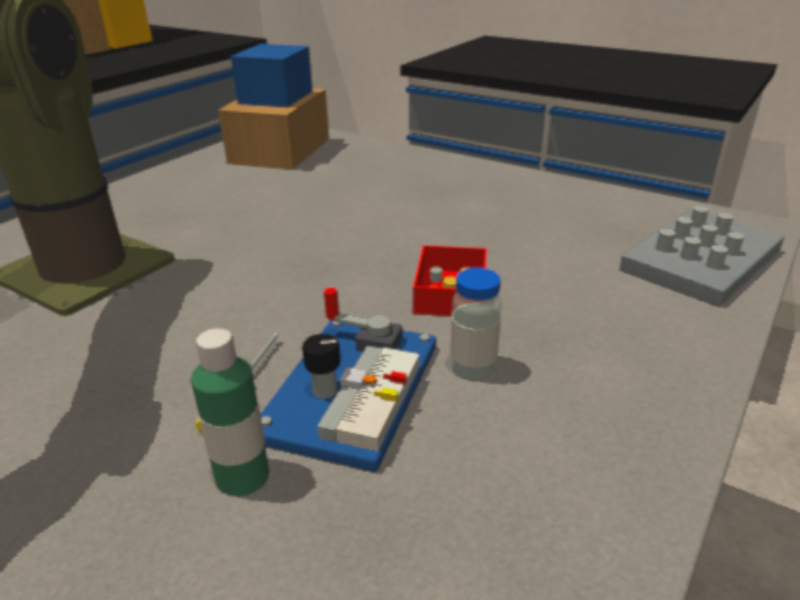

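The top view shows the gauge at about (465,335), with the red marker left of the pointer and yellow to its right. The lever is shut with its red post at (424,387), the knob is at (492,343), the can's base is at about (575,345), and the jar is at (383,262).

```bash
cat > h.py <<'E'
import numpy as np,cv2
from plant import r,snapshot
def ray(d,uv,z):
    M=d['world_to_cam'];R=M[:3,:3];o=-R.T@M[:3,3]
    v=R.T@np.array([(uv[0]-d['cx'])/d['fx'],-(uv[1]-d['cy'])/d['fy'],-1])
    return o+v*(z-o[2])/v[2]
def wristcam():
    from scipy.spatial.transform import Rotation as Ro
    s=r.get_state();d=snapshot('wrist')
    T=np.eye(4);T[:3,:3]=Ro.from_quat(s['eef_rot']).as_matrix();T[:3,3]=s['tool_pos']
    d['world_to_cam']=np.linalg.inv(T@d['T_tool_cam']);return d,s
def mask(d,lo,hi):
    return cv2.inRange(cv2.cvtColor(d['color'],cv2.COLOR_RGB2HSV),np.array(lo),np.array(hi))
def blobs(m,amin=8):
    n,l,st,c=cv2.connectedComponentsWithStats(m)
    return sorted([(int(st[i,4]),c[i].round(2).tolist()) for i in range(1,n) if st[i,4]>=amin],reverse=True)
E
python3 - <<'E'
from h import *
d=np.load('pics/top0.npy',allow_pickle=True).item()
m=mask(d,(100,120,40),(125,255,255))
cs=sorted(cv2.findContours(m,0,2)[0],key=cv2.contourArea)[::-1]
b=cv2.boxPoints(cv2.minAreaRect(cs[0])); P=np.array([ray(d,p,.02) for p in b]); print('base',b.round(1).tolist(),P.round(4).tolist())
print('jarcap',blobs(m)[:3],ray(d,blobs(m)[1][1],.13))
e=P-np.roll(P,1,0); i=np.argmax(np.linalg.norm(e,axis=1)); u=e[i]/np.linalg.norm(e[i]); u=u if u[1]>0 else -u
th=np.arctan2(-u[0],u[1]);print('yaw',th,np.linalg.norm(e,axis=1))
c,s=np.cos(th),np.sin(th);R=np.array([[c,-s],[s,c]])
o=P.mean(0)[:2]-R@[-.010,.0105];print('origin',o)
L=lambda p:(R.T@(np.array(p)[:2]-o)).round(4)
for n,p in dict(knob=(-.03,-.02),piv=(0,.085),post=(-.065,.085)).items(): print(n,o+R@p)
for n,lo,hi,z in (('red',(0,150,100),(5,255,255),.05),('red2',(172,150,100),(180,255,255),.05),('yel',(22,150,120),(35,255,255),.05),('ora',(7,120,120),(18,255,255),.044)):
    for a,cn in blobs(mask(d,lo,hi))[:5]: print(n,a,cn,L(ray(d,cn,.088 if 'red' in n and cn[1]>230 else z)))
print('can top local',L(ray(d,(614*.64,340*.64),.176)),'jar',L(ray(d,(383*.64,255*.64),.13)),ray(d,(614*.64,340*.64),.176),'knobpix',L(ray(d,(492*.64,343*.64),.088)))
E
```

```text
base [[240.60000610351562, 197.60000610351562], [335.70001220703125, 171.6999969482422], [352.20001220703125, 232.39999389648438], [257.20001220703125, 258.29998779296875]] [[0.5904, 0.1175, 0.02], [0.6537, -0.107, 0.02], [0.5108, -0.1433, 0.02], [0.4501, 0.0776, 0.02]]
jarcap [(3104, [294.81, 225.23]), (460, [243.88, 163.13])] [0.65125919 0.10670866 0.13      ]
yaw 0.27510089383249436 [0.14584401 0.23324768 0.14743564 0.22913467]
origin [ 0.56373526 -0.02120126]
knob [ 0.54029621 -0.04859854]
piv [0.54064552 0.06060255]
post [0.47808966 0.04294569]
red 2052 [182.89, 218.39] [0.0491 0.2631]
red 32 [270.62, 247.06] [-0.0636  0.091 ]
red 17 [295.29, 185.53] [ 0.0538 -0.0015]
yel 345 [341.8, 259.71] [-0.1342 -0.0556]
ora 2441 [483.25, 107.6] [ 0.1154 -0.4825]
ora 77 [442.36, 123.34] [ 0.1047 -0.3765]
ora 41 [183.78, 219.15] [0.0475 0.2626]
ora 38 [199.5, 223.74] [0.028  0.2309]
ora 36 [167.17, 216.22] [0.0639 0.2972]
can top local [-0.069  -0.1493] jar [0.1182 0.0969] [ 0.53790178 -0.18362339  0.176     ] knobpix [-0.0323 -0.0168]
```

Emit:
drive_tool(
  commands=[
    {"dx":0.029,"dy":-0.027},
    {"dx":0.029,"dy":-0.027},
    {"dx":0.029,"dy":-0.027},
    {"dx":0.029,"dy":-0.027},
    {"dx":0.029,"dy":-0.027},
    {"dx":0.029,"dy":-0.027},
    {"dx":0.029,"dy":-0.027},
    {"dx":0.029,"dy":-0.027},
    {"dx":0.029,"dy":-0.027},
    {"dx":0.029,"dy":-0.027},
    {"dx":0.029,"dy":-0.027},
    {"dx":0.029,"dy":-0.027},
  ],
)

```text
validation failed for argument at $.co...
```

Emit:
drive_tool(
  commands=[
    {"dx":0.029,"dy":-0.027},
    {"dx":0.029,"dy":-0.027},
    {"dx":0.02,"dy":-0.027},
    {"dx":0.01,"dy":-0.02},
    {},
  ],
)

```text
validation failed for argument at $.co...
```

```bash
python3 - <<'E'
from h import *
d,s=wristcam(); np.save('pics/w1.npy',d,allow_pickle=True)
print(s['clock'],s['tool_pos'],s['eef_rot'],s['q'],d['T_tool_cam'].round(3).tolist(),d['fx'])
cv2.imwrite('pics/w1.png',cv2.resize(d['color'][:,:,::-1],(800,600)))
E
```

```text
0.1 [ 0.24069727 -0.57620423  0.24900332] [ 9.80474016e-01  1.96647003e-01 -2.31016290e-04 -7.78682344e-04] [ 1.20881217  0.68988171 -0.19450722  1.56623276  0.15732461  0.90249485
 -0.21509084] [[-0.001, 0.963, 0.269, 0.068], [1.0, 0.0, 0.002, 0.0], [0.002, 0.269, -0.963, -0.136], [0.0, 0.0, 0.0, 1.0]] 296.36822390656823
```

View pics/w1.png

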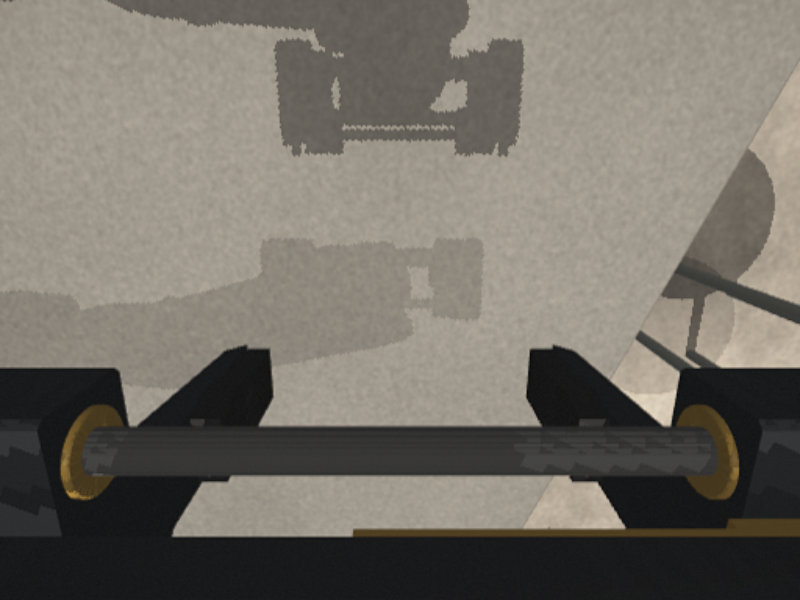

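The picture shows only bare bench and the open fingers because the move call was refused. I'll try one row with every field given.

Emit:
drive_tool(
  commands=[
    {"dx":0.029,"dy":-0.027,"dz":0,"wx":0,"wy":0,"wz":0,"claw":1},
  ],
)

```text
clock: 0.25
tool_pos: [0.2537, -0.5447, 0.249]
eef_rot: [0.981, 0.193, -0.001, 0.002]
contact_force: [0.6, -0.0, 0.3]
opening: 1.001
```

Emit:
drive_tool(
  commands=[
    {"dx":0.029,"dy":-0.027,"dz":0,"wx":0,"wy":0,"wz":0,"claw":1},
    {"dx":0.029,"dy":-0.027,"dz":0,"wx":0,"wy":0,"wz":0,"claw":1},
    {"dx":0.029,"dy":-0.027,"dz":0,"wx":0,"wy":0,"wz":0,"claw":1},
    {"dx":0.029,"dy":-0.027,"dz":0,"wx":0,"wy":0,"wz":0,"claw":1},
    {"dx":0.029,"dy":-0.027,"dz":0,"wx":0,"wy":0,"wz":0,"claw":1},
    {"dx":0.029,"dy":-0.027,"dz":0,"wx":0,"wy":0,"wz":0,"claw":1},
    {"dx":0.029,"dy":-0.027,"dz":0,"wx":0,"wy":0,"wz":0,"claw":1},
    {"dx":0.029,"dy":-0.027,"dz":0,"wx":0,"wy":0,"wz":0,"claw":1},
    {"dx":0.029,"dy":-0.027,"dz":0,"wx":0,"wy":0,"wz":0,"claw":1},
    {"dx":0.029,"dy":-0.027,"dz":0,"wx":0,"wy":0,"wz":0,"claw":1},
    {"dx":0.029,"dy":-0.027,"dz":0,"wx":0,"wy":0,"wz":0,"claw":1},
    {"dx":0.029,"dy":-0.027,"dz":0,"wx":0,"wy":0,"wz":0,"claw":1},
  ],
)

```text
clock: 1.45
tool_pos: [0.4539, -0.1059, 0.2497]
eef_rot: [0.98, 0.197, -0.0, 0.0]
contact_force: [0.6, -1.1, -0.3]
opening: 1.0
```

Emit:
drive_tool(
  commands=[
    {"dx":0.029,"dy":-0.027,"dz":0,"wx":0,"wy":0,"wz":0,"claw":1},
    {"dx":0.01,"dy":-0.03,"dz":0,"wx":0,"wy":0,"wz":0,"claw":1},
    {"dx":0,"dy":-0.025,"dz":0,"wx":0,"wy":0,"wz":0,"claw":1},
    {"dx":0,"dy":0,"dz":0,"wx":0,"wy":0,"wz":0,"claw":1},
    {"dx":0,"dy":0,"dz":0,"wx":0,"wy":0,"wz":0,"claw":1},
  ],
)

```text
clock: 1.95
tool_pos: [0.4578, -0.0169, 0.2497]
eef_rot: [0.98, 0.197, -0.0, 0.0]
contact_force: [-1.2, -0.5, -1.1]
opening: 0.999
```

```bash
python3 - <<'E'
from h import *
d,s=wristcam(); np.save('pics/w1.npy',d,allow_pickle=True)
print(s['clock'],s['tool_pos'],s['eef_rot'],s['q'])
cv2.imwrite('pics/w2.png',cv2.resize(d['color'][:,:,::-1],(800,600)))
E
```

```text
1.95 [ 0.45781987 -0.01687779  0.24969134] [ 9.80395579e-01  1.97039195e-01 -1.00699010e-04  2.30714618e-04] [ 0.02475865  0.47767219 -0.13259509  2.05126054  0.10576419  0.61904798
 -1.3535178 ]
```

View pics/w2.png

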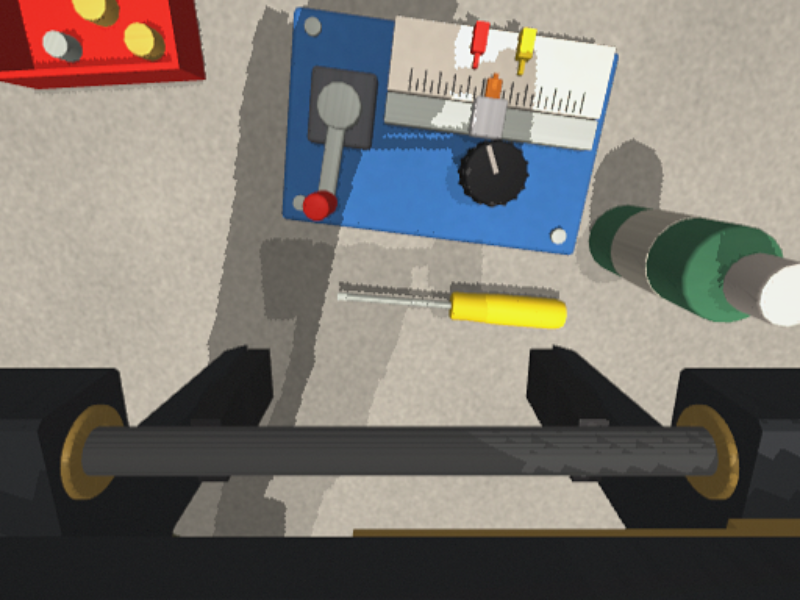

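The wrist view has everything in it: lever post at (319,205), hub (339,105), knob (493,172), needle tip (495,76), red arrow tip (476,66), yellow arrow tip (520,72).

```bash
cat >> h.py <<'E'
def gauge(d,verbose=True):
    """needle vs markers along gauge y, from a wrist picture; axis from the two marker origins' line is too short: use post/knob fit or yaw given"""
    red=mask(d,(0,170,80),(4,255,255))|mask(d,(175,170,80),(180,255,255)); yel=mask(d,(24,150,100),(34,255,255)); ora=mask(d,(7,150,100),(19,255,255))
    return {n:blobs(m,6) for n,m in (('red',red),('yel',yel),('ora',ora))}
E
python3 - <<'E'
from h import *
d=np.load('pics/w1.npy',allow_pickle=True).item()
print(gauge(d))
k=.64
pts=dict(post=((319,205),.088),hub=((339,105),.056),knob=((493,172),.088),needle=((495,76),.044),red=((476,66),.042),yel=((520,72),.042))
W={n:ray(d,np.array(p)*k,z)[:2] for n,(p,z) in pts.items()}
for n in W: print(n,W[n].round(4))
# gauge pose from post(shut),hub,knob
A=np.array([[-.065,.085],[0,.085],[-.03,-.02]]);B=np.array([W['post'],W['hub'],W['knob']])
a=A-A.mean(0);b=B-B.mean(0);th=np.arctan2((a[:,0]*b[:,1]-a[:,1]*b[:,0]).sum(),(a*b).sum())
R=np.array([[np.cos(th),-np.sin(th)],[np.sin(th),np.cos(th)]]);o=B.mean(0)-R@A.mean(0)
print('yaw',th,'o',o,'res',(B-A@R.T-o).round(4).tolist())
for n in W: print(n,(R.T@(W[n]-o)).round(4))
E
```

```text
{'red': [(5579, [61.44, 28.12]), (301, [204.03, 131.0]), (208, [306.27, 25.95])], 'yel': [(1330, [325.01, 198.2]), (269, [88.42, 24.71]), (226, [335.85, 30.18]), (192, [56.95, 4.81])], 'ora': [(121, [315.65, 55.43]), (79, [69.14, 7.8]), (32, [98.62, 31.19]), (25, [100.52, 23.2]), (18, [81.56, 28.28]), (18, [49.39, 6.89]), (13, [467.08, 281.31]), (12, [42.92, 286.67]), (10, [468.8, 307.1]), (10, [463.9, 274.5]), (10, [84.5, 15.1]), (10, [74.3, 10.5]), (9, [471.11, 300.56]), (8, [45.12, 279.62]), (7, [46.86, 317.14]), (7, [43.43, 309.71]), (6, [465.33, 316.5]), (6, [91.5, 36.5])]}
post [0.4782 0.0469]
hub [0.5402 0.0611]
knob [ 0.5389 -0.046 ]
needle [ 0.5987 -0.028 ]
red [ 0.5998 -0.0137]
yel [ 0.608  -0.0428]
yaw 0.2562090146584473 o [ 0.56238921 -0.01969283] res [[0.0002, 0.0008], [-0.0006, -0.0015], [0.0005, 0.0007]]
post [-0.0646  0.0857]
hub [-0.001   0.0837]
knob [-0.0294 -0.0195]
needle [ 0.033  -0.0173]
red [ 0.0377 -0.0036]
yel [ 0.0382 -0.0339]
```

Gauge fit: yaw 0.256, residuals about 1 mm, post at (0.478, 0.047). The needle is about 13.7 mm on the −y side of red, so the knob needs roughly 1.7 rad anticlockwise. Next I go to the post.

Emit:
drive_tool(
  commands=[
    {"dx":0.022,"dy":-0.026,"dz":0,"wx":0,"wy":0,"wz":0,"claw":0.5},
    {"dx":0.022,"dy":-0.025,"dz":0.02,"wx":0,"wy":0,"wz":0,"claw":0.5},
    {"dx":0,"dy":0,"dz":0.04,"wx":0,"wy":0,"wz":0,"claw":0.5},
    {"dx":0,"dy":0,"dz":0.04,"wx":0,"wy":0,"wz":0,"claw":0.5},
    {"dx":0,"dy":0,"dz":0.04,"wx":0,"wy":0,"wz":0,"claw":0.5},
    {"dx":0,"dy":0,"dz":0.02,"wx":0,"wy":0,"wz":0,"claw":0.5},
    {"dx":0,"dy":0,"dz":0,"wx":0,"wy":0,"wz":0,"claw":0.5},
    {"dx":0,"dy":0,"dz":0,"wx":0,"wy":0,"wz":0,"claw":0.5},
  ],
)

```text
clock: 2.8
tool_pos: [0.4793, 0.0461, 0.0899]
eef_rot: [0.981, 0.196, -0.0, 0.0]
contact_force: [0.3, 0.4, -0.4]
opening: 0.501
```

```bash
python3 - <<'E'
from h import *
d,s=wristcam()
print(s['clock'],s['tool_pos'],s['eef_rot'],s['q'],s['contact_force'])
cv2.imwrite('pics/w3.png',d['color'][:,:,::-1])
E
```

```text
2.8 [0.4793168  0.04605997 0.08987654] [ 9.80665135e-01  1.95693012e-01 -3.88926398e-07  3.70540978e-04] [-0.16069802  0.79466162 -0.05106481  2.11969261  0.16315721  0.23085106
 -1.5322567 ] [ 0.3192147   0.37229324 -0.36924473]
```

View pics/w3.png

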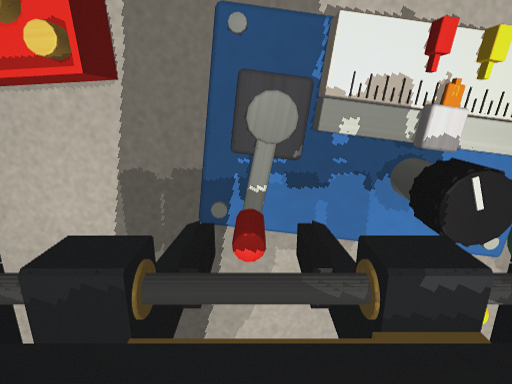

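The red post stands at (249,250) between the fingers, which are centred near column 256. I descend 20 mm and grip.

Emit:
drive_tool(
  commands=[
    {"dx":0,"dy":0,"dz":0.02,"wx":0,"wy":0,"wz":0,"claw":0.5},
    {"dx":0,"dy":0,"dz":0,"wx":0,"wy":0,"wz":0,"claw":0.1},
    {"dx":0,"dy":0,"dz":0,"wx":0,"wy":0,"wz":0,"claw":0.1},
    {"dx":0,"dy":0,"dz":0,"wx":0,"wy":0,"wz":0,"claw":0.1},
    {"dx":0,"dy":0,"dz":0,"wx":0,"wy":0,"wz":0,"claw":0.1},
    {"dx":0,"dy":0,"dz":0,"wx":0,"wy":0,"wz":0,"claw":0.1},
  ],
  grip_force=15,
)

```text
clock: 3.45
tool_pos: [0.4789, 0.0474, 0.0706]
eef_rot: [0.98, 0.197, 0.0, -0.0]
contact_force: [-1.3, 0.9, 7.1]
opening: 0.196
```

```bash
cat > arc.py <<'E'
from h import *
def arc(a0,a1,n,yaw=.396,gy=.256):
    a=np.pi+gy-np.linspace(a0,a1,n+1); p=.065*np.c_[np.cos(a),np.sin(a)]
    d=np.diff(p,axis=0); c,s=np.cos(yaw),np.sin(yaw)
    return np.c_[d@[c,s],d@[s,-c]].round(4)
E
python3 -c "
from arc import *
print(arc(0,1.5,12).tolist()); print(arc(1.45,-.04,12).tolist())"
```

```text
[[0.0016, -0.008], [0.0026, -0.0077], [0.0036, -0.0073], [0.0044, -0.0068], [0.0052, -0.0062], [0.006, -0.0055], [0.0066, -0.0047], [0.0072, -0.0038], [0.0076, -0.0029], [0.0079, -0.002], [0.0081, -0.001], [0.0081, 0.0001]]
[[-0.0081, 0.0003], [-0.008, 0.0013], [-0.0077, 0.0023], [-0.0074, 0.0033], [-0.0069, 0.0041], [-0.0064, 0.005], [-0.0057, 0.0057], [-0.0049, 0.0064], [-0.0041, 0.0069], [-0.0032, 0.0074], [-0.0023, 0.0077], [-0.0013, 0.008]]
```

Emit:
drive_tool(
  commands=[
    {"dx":0.0016,"dy":-0.008,"dz":0,"wx":0,"wy":0,"wz":0,"claw":0.1},
    {"dx":0.0026,"dy":-0.0077,"dz":0,"wx":0,"wy":0,"wz":0,"claw":0.1},
    {"dx":0.0036,"dy":-0.0073,"dz":0,"wx":0,"wy":0,"wz":0,"claw":0.1},
    {"dx":0.0044,"dy":-0.0068,"dz":0,"wx":0,"wy":0,"wz":0,"claw":0.1},
    {"dx":0.0052,"dy":-0.0062,"dz":0,"wx":0,"wy":0,"wz":0,"claw":0.1},
    {"dx":0.006,"dy":-0.0055,"dz":0,"wx":0,"wy":0,"wz":0,"claw":0.1},
  ],
)

```text
clock: 4.05
tool_pos: [0.4842, 0.0935, 0.0699]
eef_rot: [0.981, 0.196, -0.001, 0.001]
contact_force: [-0.8, -5.3, 3.3]
opening: 0.198
```

Emit:
drive_tool(
  commands=[
    {"dx":0.0066,"dy":-0.0047,"dz":0,"wx":0,"wy":0,"wz":0,"claw":0.1},
    {"dx":0.0072,"dy":-0.0038,"dz":0,"wx":0,"wy":0,"wz":0,"claw":0.1},
    {"dx":0.0076,"dy":-0.0029,"dz":0,"wx":0,"wy":0,"wz":0,"claw":0.1},
    {"dx":0.0079,"dy":-0.002,"dz":0,"wx":0,"wy":0,"wz":0,"claw":0.1},
    {"dx":0.0081,"dy":-0.001,"dz":0,"wx":0,"wy":0,"wz":0,"claw":0.1},
    {"dx":0.0081,"dy":0.0001,"dz":0,"wx":0,"wy":0,"wz":0,"claw":0.1},
    {"dx":0,"dy":0,"dz":0,"wx":0,"wy":0,"wz":0,"claw":0.1},
    {"dx":0,"dy":0,"dz":0,"wx":0,"wy":0,"wz":0,"claw":0.1},
  ],
)

```text
clock: 4.85
tool_pos: [0.5151, 0.1215, 0.0692]
eef_rot: [0.981, 0.196, -0.007, 0.002]
contact_force: [-9.0, -8.5, 8.7]
opening: 0.198
```

Emit:
drive_tool(
  commands=[
    {"dx":0.004,"dy":0,"dz":0,"wx":0,"wy":0,"wz":0,"claw":0.1},
    {"dx":0,"dy":0,"dz":0,"wx":0,"wy":0,"wz":0,"claw":0.1},
    {"dx":0,"dy":0,"dz":0,"wx":0,"wy":0,"wz":0,"claw":0.1},
  ],
)

```text
clock: 5.15
tool_pos: [0.5158, 0.1218, 0.0689]
eef_rot: [0.981, 0.196, -0.01, 0.003]
contact_force: [-14.0, -10.2, 12.0]
opening: 0.199
```

The lever is at its stop: force rose while it moved under 1 mm. I release and lift.

Emit:
drive_tool(
  commands=[
    {"dx":-0.004,"dy":0,"dz":0,"wx":0,"wy":0,"wz":0,"claw":0.1},
    {"dx":0,"dy":0,"dz":0,"wx":0,"wy":0,"wz":0,"claw":0.6},
    {"dx":0,"dy":0,"dz":0,"wx":0,"wy":0,"wz":0,"claw":0.6},
    {"dx":0,"dy":0,"dz":0,"wx":0,"wy":0,"wz":0,"claw":0.6},
    {"dx":0,"dy":0,"dz":-0.03,"wx":0,"wy":0,"wz":0,"claw":0.8},
    {"dx":0,"dy":0,"dz":-0.04,"wx":0,"wy":0,"wz":0,"claw":0.8},
    {"dx":0,"dy":0.04,"dz":-0.03,"wx":0,"wy":0,"wz":0,"claw":0.8},
    {"dx":-0.04,"dy":0.02,"dz":-0.02,"wx":0,"wy":0,"wz":0,"claw":0.8},
    {"dx":-0.04,"dy":0.02,"dz":0,"wx":0,"wy":0,"wz":0,"claw":0.8},
    {"dx":0,"dy":0,"dz":0,"wx":0,"wy":0,"wz":0,"claw":0.8},
    {"dx":0,"dy":0,"dz":0,"wx":0,"wy":0,"wz":0,"claw":0.8},
  ],
)

```text
clock: 6.25
tool_pos: [0.4784, 0.0206, 0.1901]
eef_rot: [0.981, 0.196, 0.001, -0.0]
contact_force: [0.4, 0.2, -0.2]
opening: 0.801
```

```bash
python3 - <<'E'
from h import *
d,s=wristcam(); np.save('pics/w4.npy',d,allow_pickle=True)
print(s['clock'],s['tool_pos'],s['eef_rot'],s['q'],s['contact_force'])
cv2.imwrite('pics/w4.png',cv2.resize(d['color'][:,:,::-1],(800,600)))
E
```

```text
6.25 [0.4783967  0.02060245 0.19012479] [ 9.80568789e-01  1.96173891e-01  7.96788479e-04 -1.38032664e-04] [-0.07394167  0.60016882 -0.10203585  2.06248161  0.12347022  0.48292227
 -1.44350545] [ 0.43314385  0.2201584  -0.21535908]
```

View pics/w4.png

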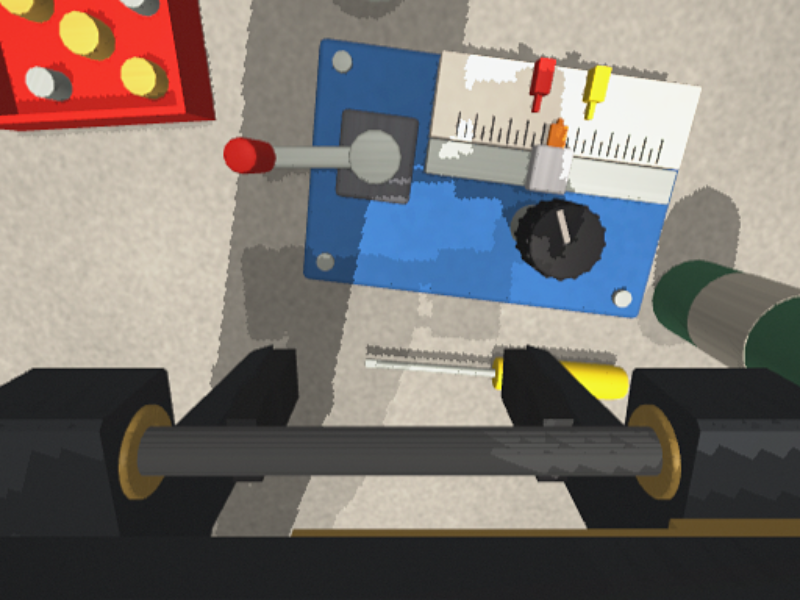

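The lever is open, with its post at (241,155) and hub at (375,157). The knob top is at (565,238), needle tip (559,122), red arrow tip (537,111). I measure all of them.

```bash
python3 - <<'E'
from h import *
d=np.load('pics/w4.npy',allow_pickle=True).item()
pts=dict(post=((241,155),.088),hub=((375,157),.056),knob=((565,238),.088),needle=((559,122),.045),red=((537,111),.043),yel=((590,118),.043))
W={n:ray(d,np.array(p)*.64,z)[:2] for n,(p,z) in pts.items()}
th=.256;R=np.array([[np.cos(th),-np.sin(th)],[np.sin(th),np.cos(th)]]);o=np.array([.5624,-.0197])
for n in W: print(n,W[n].round(4),(R.T@(W[n]-o)).round(4))
v=R.T@(W['post']-W['hub']);print('lever',np.pi-np.arctan2(v[1],v[0]))
# knob target in tool axes from measured pose
t=np.array([.539,-.0463])-[.4784,.0206];y=.396;print(t@[np.cos(y),np.sin(y)],t@[np.sin(y),-np.cos(y)])
m=mask(d,(0,0,0),(180,255,60))[110:185,320:400];print([(a,[c[0]+320,c[1]+110]) for a,c in blobs(m,50)])
E
```

```text
post [0.5157 0.1207] [-0.0097  0.1477]
hub [0.54   0.0611] [-0.0012  0.0838]
knob [ 0.5405 -0.0461] [-0.0278 -0.02  ]
needle [ 0.5981 -0.0282] [ 0.0323 -0.0173]
red [ 0.5989 -0.0144] [ 0.0366 -0.0041]
yel [ 0.6072 -0.0442] [ 0.0371 -0.035 ]
lever 1.439622764048729
0.030104841041952924 0.08509799378269003
[(1665, [359.08, 149.51])]
```

Emit:
drive_tool(
  commands=[
    {"dx":0.015,"dy":0.04,"dz":0,"wx":0,"wy":0,"wz":0,"claw":0.8},
    {"dx":0.016,"dy":0.045,"dz":0,"wx":0,"wy":0,"wz":0,"claw":0.8},
    {"dx":0,"dy":0,"dz":0.03,"wx":0,"wy":0,"wz":0,"claw":0.8},
    {"dx":0,"dy":0,"dz":0.03,"wx":0,"wy":0,"wz":0,"claw":0.8},
    {"dx":0,"dy":0,"dz":0.03,"wx":0,"wy":0,"wz":0,"claw":0.8},
    {"dx":0,"dy":0,"dz":0.02,"wx":0,"wy":0,"wz":0,"claw":0.8},
    {"dx":0,"dy":0,"dz":0.01,"wx":0,"wy":0,"wz":0,"claw":0.8},
    {"dx":0,"dy":0,"dz":0,"wx":0,"wy":0,"wz":0,"claw":0.8},
    {"dx":0,"dy":0,"dz":0,"wx":0,"wy":0,"wz":0,"claw":0.8},
  ],
)

```text
clock: 7.2
tool_pos: [0.5403, -0.0451, 0.0701]
eef_rot: [0.98, 0.197, 0.001, -0.0]
contact_force: [0.9, -0.4, -0.1]
opening: 0.8
```

```bash
python3 - <<'E'
from h import *
d,s=wristcam(); np.save('pics/w5.npy',d,allow_pickle=True)
print(s['clock'],s['tool_pos'],s['eef_rot'],s['q'],s['contact_force'])
cv2.imwrite('pics/w5.png',cv2.resize(d['color'][:,:,::-1],(800,600)))
E
```

```text
7.2 [ 0.54028305 -0.04507903  0.0701162 ] [ 9.80383059e-01  1.97100263e-01  7.36618580e-04 -2.53644104e-05] [ 0.04418345  0.86519711 -0.07697762  1.94673342  0.17818955  0.33460752
 -1.34820496] [ 0.905788   -0.39292179 -0.11746284]
```

View pics/w5.png

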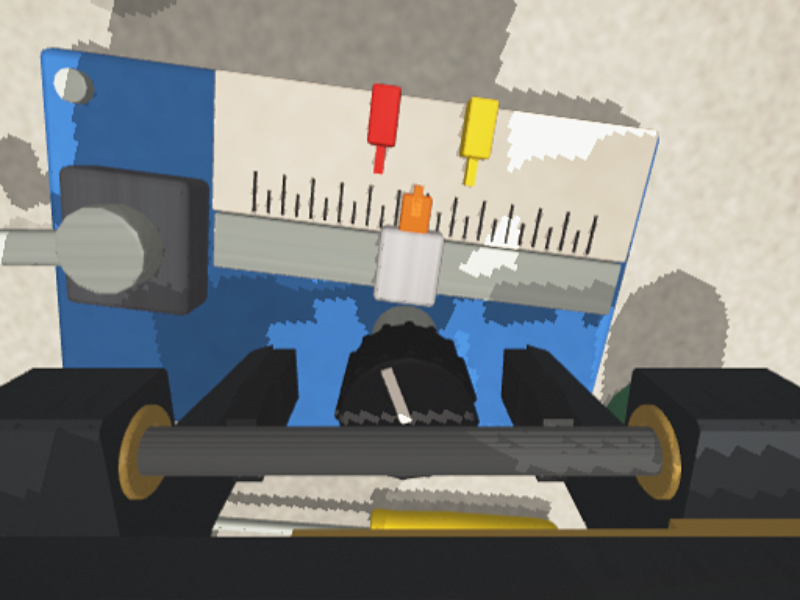

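The knob sits between the fingers, at column ~406 against a jaw centre of 400. Needle tip (418,186), red tip (378,172), yellow tip (470,185). I grip and turn 1.0 rad anticlockwise.

Emit:
drive_tool(
  commands=[
    {"dx":0,"dy":0,"dz":0.001,"wx":0,"wy":0,"wz":0,"claw":0.3},
    {"dx":0,"dy":0,"dz":0,"wx":0,"wy":0,"wz":0,"claw":0.3},
    {"dx":0,"dy":0,"dz":0,"wx":0,"wy":0,"wz":0,"claw":0.3},
    {"dx":0,"dy":0,"dz":0,"wx":0,"wy":0,"wz":0,"claw":0.3},
    {"dx":0,"dy":0,"dz":0,"wx":0,"wy":0,"wz":0,"claw":0.3},
  ],
  grip_force=25,
)

```text
clock: 7.75
tool_pos: [0.5401, -0.0474, 0.0691]
eef_rot: [0.981, 0.196, 0.001, 0.001]
contact_force: [1.9, -2.7, 1.5]
opening: 0.447
```

Emit:
drive_tool(
  commands=[
    {"dx":0,"dy":0,"dz":0,"wx":0,"wy":0,"wz":-0.1,"claw":0.3},
    {"dx":0,"dy":0,"dz":0,"wx":0,"wy":0,"wz":-0.1,"claw":0.3},
    {"dx":0,"dy":0,"dz":0,"wx":0,"wy":0,"wz":-0.1,"claw":0.3},
    {"dx":0,"dy":0,"dz":0,"wx":0,"wy":0,"wz":-0.1,"claw":0.3},
    {"dx":0,"dy":0,"dz":0,"wx":0,"wy":0,"wz":-0.1,"claw":0.3},
    {"dx":0,"dy":0,"dz":0,"wx":0,"wy":0,"wz":-0.1,"claw":0.3},
    {"dx":0,"dy":0,"dz":0,"wx":0,"wy":0,"wz":-0.1,"claw":0.3},
    {"dx":0,"dy":0,"dz":0,"wx":0,"wy":0,"wz":-0.1,"claw":0.3},
    {"dx":0,"dy":0,"dz":0,"wx":0,"wy":0,"wz":-0.1,"claw":0.3},
    {"dx":0,"dy":0,"dz":0,"wx":0,"wy":0,"wz":-0.1,"claw":0.3},
    {"dx":0,"dy":0,"dz":0,"wx":0,"wy":0,"wz":0,"claw":0.3},
    {"dx":0,"dy":0,"dz":0,"wx":0,"wy":0,"wz":0,"claw":0.3},
  ],
)

```text
clock: 8.95
tool_pos: [0.5399, -0.0472, 0.0691]
eef_rot: [0.767, 0.641, -0.0, 0.001]
contact_force: [2.8, -5.0, 3.8]
opening: 0.446
```

```bash
python3 - <<'E'
from h import *
d,s=wristcam(); np.save('pics/w6.npy',d,allow_pickle=True)
print(s['clock'],s['tool_pos'],s['eef_rot'],s['q'],s['contact_force'],s['moment'],s['opening'])
cv2.imwrite('pics/w6.png',cv2.resize(d['color'][:,:,::-1],(800,600)))
E
```

```text
8.95 [ 0.53989186 -0.04715734  0.06910609] [ 7.67296582e-01  6.41291662e-01 -7.37741143e-05  9.76769164e-04] [ 0.17263437  0.87788173 -0.28882349  1.94077319  0.5927196   0.40617882
 -0.74717894] [ 2.82762484 -5.0126174   3.82453949] [-0.99041201 -0.37454296 -0.01916257] 0.44648232844129615
```

View pics/w6.png

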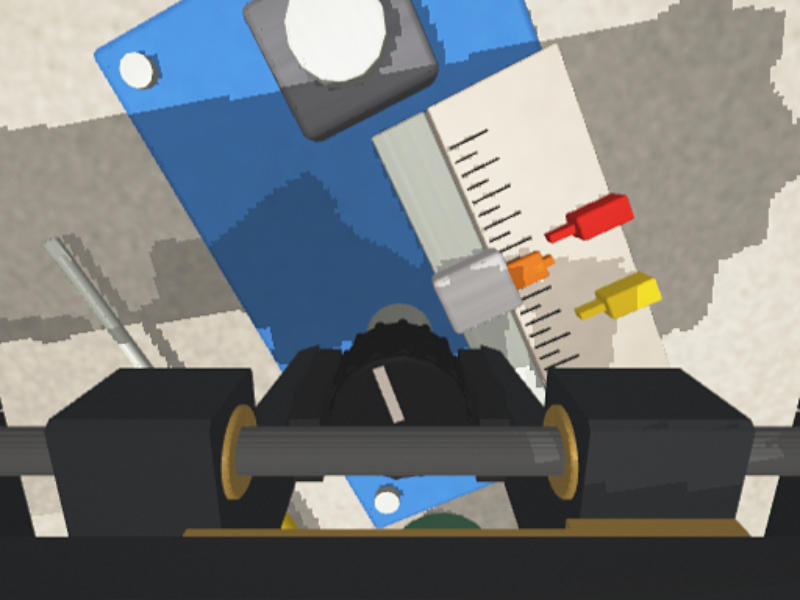

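The knob turned with the tool. The needle tip is at (552,260) and the red arrow tip at (548,238), so some offset remains. I measure it from masks cast onto the scale plane.

```bash
cat >> h.py <<'E'
TH=.256;RG=np.array([[np.cos(TH),-np.sin(TH)],[np.sin(TH),np.cos(TH)]]);OG=np.array([.5624,-.0197])
def prof(d,zs=dict(red=.043,yel=.043,ora=.045)):
    """per 2 mm slice of gauge-local x: mean local y, width (mm) for red / yellow / orange near the scale"""
    S=(120,80)
    M=dict(red=mask(d,(0,150,70),(5,255,255))|mask(d,(174,150,70),(180,255,255)),yel=mask(d,(22,130,90),(34,255,255)),ora=mask(d,(6,140,90),(20,255,255)))
    out={}
    for n,m in M.items():
        v,u=np.nonzero(m); P=np.array([ray(d,(a,b),zs[n])[:2] for a,b in zip(u,v)]); L=(P-OG)@RG*1e3
        L=L[(L[:,0]>10)&(L[:,0]<65)&(L[:,1]>-70)&(L[:,1]<40)]
        out[n]=[(x,len(q),round(q.mean(),2),round(np.ptp(q),1)) for x in range(10,64,3) if len(q:=L[(L[:,0]>=x)&(L[:,0]<x+3)][:,1])>2]
    return out
E
python3 - <<'E'
from h import *
for f in('w4','w5','w6'):
    o=prof(np.load(f'pics/{f}.npy',allow_pickle=True).item())
    for n in o: print(f,n,o[n])
E
```

```text
w4 red [(34, 4, np.float64(-2.15), np.float64(2.7)), (37, 17, np.float64(-2.47), np.float64(3.5)), (40, 16, np.float64(-2.57), np.float64(3.9)), (43, 23, np.float64(-1.75), np.float64(6.7)), (46, 46, np.float64(-2.97), np.float64(10.9)), (49, 46, np.float64(-2.71), np.float64(10.8)), (52, 46, np.float64(-2.88), np.float64(10.4)), (55, 46, np.float64(-3.06), np.float64(10.8)), (58, 50, np.float64(-2.79), np.float64(11.1)), (61, 44, np.float64(-3.5), np.float64(10.7))]
w4 yel [(37, 19, np.float64(-33.33), np.float64(4.4)), (40, 19, np.float64(-33.52), np.float64(4.6)), (43, 24, np.float64(-33.11), np.float64(7.4)), (46, 48, np.float64(-33.67), np.float64(12.0)), (49, 50, np.float64(-33.93), np.float64(11.8)), (52, 50, np.float64(-34.09), np.float64(11.7)), (55, 51, np.float64(-33.85), np.float64(11.7)), (58, 51, np.float64(-33.64), np.float64(11.9)), (61, 49, np.float64(-34.71), np.float64(11.9))]
w4 ora [(19, 37, np.float64(-17.65), np.float64(10.2)), (22, 40, np.float64(-17.63), np.float64(10.2)), (25, 41, np.float64(-17.44), np.float64(10.0)), (28, 39, np.float64(-17.33), np.float64
[... 2010 characters left out ...]
3.98), np.float64(12.8)), (49, 118, np.float64(-34.63), np.float64(13.2)), (52, 119, np.float64(-34.46), np.float64(13.2)), (55, 120, np.float64(-34.62), np.float64(13.1)), (58, 121, np.float64(-34.62), np.float64(13.5)), (61, 119, np.float64(-35.0), np.float64(13.4))]
w6 ora [(10, 22, np.float64(-68.14), np.float64(4.5)), (13, 41, np.float64(-67.28), np.float64(5.6)), (16, 34, np.float64(-67.65), np.float64(5.1)), (19, 88, np.float64(-10.41), np.float64(64.6)), (22, 102, np.float64(-9.71), np.float64(10.7)), (25, 99, np.float64(-9.8), np.float64(10.4)), (28, 100, np.float64(-9.8), np.float64(10.3)), (31, 52, np.float64(-9.99), np.float64(9.3)), (34, 13, np.float64(-10.04), np.float64(3.6))]
```

Remaining offset is about 7 mm (0.87 rad). I turn 0.8 rad more, then check.

Emit:
drive_tool(
  commands=[
    {"dx":0,"dy":0,"dz":0,"wx":0,"wy":0,"wz":-0.1,"claw":0.3},
    {"dx":0,"dy":0,"dz":0,"wx":0,"wy":0,"wz":-0.1,"claw":0.3},
    {"dx":0,"dy":0,"dz":0,"wx":0,"wy":0,"wz":-0.1,"claw":0.3},
    {"dx":0,"dy":0,"dz":0,"wx":0,"wy":0,"wz":-0.1,"claw":0.3},
    {"dx":0,"dy":0,"dz":0,"wx":0,"wy":0,"wz":-0.1,"claw":0.3},
    {"dx":0,"dy":0,"dz":0,"wx":0,"wy":0,"wz":-0.1,"claw":0.3},
    {"dx":0,"dy":0,"dz":0,"wx":0,"wy":0,"wz":-0.1,"claw":0.3},
    {"dx":0,"dy":0,"dz":0,"wx":0,"wy":0,"wz":-0.1,"claw":0.3},
    {"dx":0,"dy":0,"dz":0,"wx":0,"wy":0,"wz":0,"claw":0.3},
    {"dx":0,"dy":0,"dz":0,"wx":0,"wy":0,"wz":0,"claw":0.3},
  ],
)

```text
clock: 10.0
tool_pos: [0.5396, -0.0472, 0.0691]
eef_rot: [0.457, 0.89, -0.001, 0.001]
contact_force: [2.2, -4.5, 4.9]
opening: 0.447
```

```bash
python3 - <<'E'
from h import *
d,s=wristcam(); np.save('pics/w7.npy',d,allow_pickle=True)
print(s['clock'],s['tool_pos'],s['eef_rot'],s['contact_force'],s['opening'])
o=prof(d)
for n in o: print(n,[(q[0],q[1],float(q[2]),float(q[3])) for q in o[n] if 18<q[0]<46])
cv2.imwrite('pics/w7.png',cv2.resize(d['color'][:,:,::-1],(800,600)))
E
```

```text
10.0 [ 0.539634   -0.04716522  0.06909189] [ 4.56516814e-01  8.89714011e-01 -9.22953004e-04  7.25359947e-04] [ 2.16695748 -4.52322665  4.88845751] 0.4474014976502269
red []
yel []
ora [(19, 32, -3.51, 10.2), (22, 79, -3.39, 10.3), (25, 48, -1.36, 6.0), (28, 40, -0.64, 4.9), (31, 66, -15.62, 28.5), (34, 62, -22.06, 8.4), (37, 49, -22.88, 8.6), (40, 51, -25.74, 9.3), (43, 57, -30.4, 24.0)]
```

View pics/w7.png

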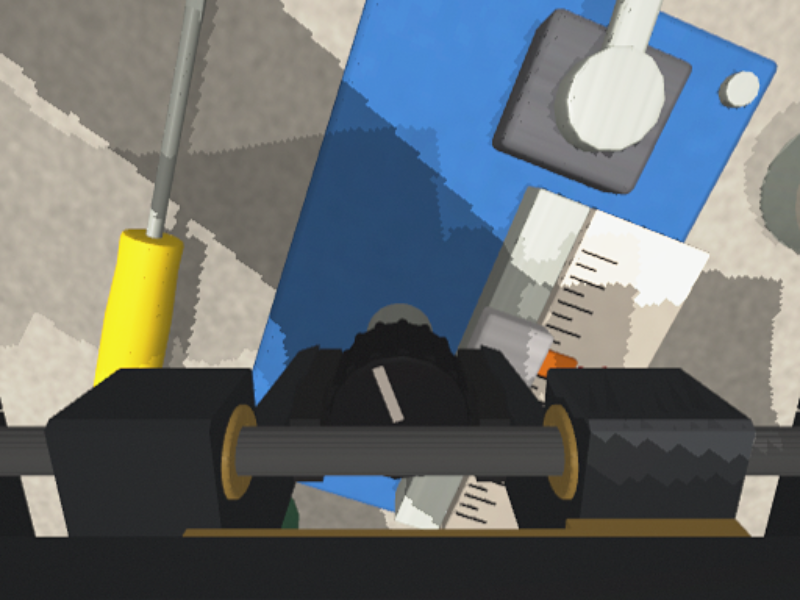

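The finger hides the red marker; the needle is at (557,362). I release, lift, and turn back to the straight-on yaw to measure.

Emit:
drive_tool(
  commands=[
    {"dx":0,"dy":0,"dz":0,"wx":0,"wy":0,"wz":0,"claw":0.8},
    {"dx":0,"dy":0,"dz":0,"wx":0,"wy":0,"wz":0,"claw":0.8},
    {"dx":0,"dy":0,"dz":0,"wx":0,"wy":0,"wz":0,"claw":0.8},
    {"dx":0,"dy":0,"dz":-0.02,"wx":0,"wy":0,"wz":0,"claw":0.8},
    {"dx":0,"dy":0,"dz":-0.02,"wx":0,"wy":0,"wz":0,"claw":0.8},
  ],
)

```text
clock: 10.55
tool_pos: [0.5384, -0.045, 0.1085]
eef_rot: [0.455, 0.89, -0.0, -0.001]
contact_force: [0.1, -0.4, -0.2]
opening: 0.802
```

Emit:
drive_tool(
  commands=[
    {"dx":0,"dy":0,"dz":0,"wx":0,"wy":0,"wz":0.14,"claw":0.8},
    {"dx":0,"dy":0,"dz":0,"wx":0,"wy":0,"wz":0.14,"claw":0.8},
    {"dx":0,"dy":0,"dz":0,"wx":0,"wy":0,"wz":0.14,"claw":0.8},
    {"dx":0,"dy":0,"dz":0,"wx":0,"wy":0,"wz":0.14,"claw":0.8},
    {"dx":0,"dy":0,"dz":0,"wx":0,"wy":0,"wz":0.14,"claw":0.8},
    {"dx":0,"dy":0,"dz":0,"wx":0,"wy":0,"wz":0.14,"claw":0.8},
    {"dx":0,"dy":0,"dz":0,"wx":0,"wy":0,"wz":0.14,"claw":0.8},
    {"dx":0,"dy":0,"dz":0,"wx":0,"wy":0,"wz":0.14,"claw":0.8},
    {"dx":0,"dy":0,"dz":0,"wx":0,"wy":0,"wz":0.14,"claw":0.8},
    {"dx":0,"dy":0,"dz":0,"wx":0,"wy":0,"wz":0.14,"claw":0.8},
    {"dx":0,"dy":0,"dz":0,"wx":0,"wy":0,"wz":0.14,"claw":0.8},
    {"dx":0,"dy":0,"dz":0,"wx":0,"wy":0,"wz":0.14,"claw":0.8},
  ],
)

```text
clock: 11.75
tool_pos: [0.5389, -0.045, 0.1085]
eef_rot: [0.968, 0.253, -0.0, -0.0]
contact_force: [-0.9, 0.3, -0.3]
opening: 0.8
```

Emit:
drive_tool(
  commands=[
    {"dx":0,"dy":0,"dz":0,"wx":0,"wy":0,"wz":0.1,"claw":0.8},
    {"dx":0,"dy":0,"dz":0,"wx":0,"wy":0,"wz":0,"claw":0.8},
    {"dx":0,"dy":0,"dz":0,"wx":0,"wy":0,"wz":0,"claw":0.8},
  ],
)

```text
clock: 12.05
tool_pos: [0.539, -0.0452, 0.1085]
eef_rot: [0.978, 0.208, -0.0, -0.0]
contact_force: [0.2, -0.3, -0.2]
opening: 0.801
```

```bash
python3 - <<'E'
from h import *
d,s=wristcam(); np.save('pics/w8.npy',d,allow_pickle=True)
print(s['clock'],s['tool_pos'],s['eef_rot'],s['contact_force'],s['opening'])
o=prof(d)
for n in o: print(n,[(q[0],q[1],float(q[2]),float(q[3])) for q in o[n] if 18<q[0]<60])
cv2.imwrite('pics/w8.png',cv2.resize(d['color'][:,:,::-1],(800,600)))
E
```

```text
12.05 [ 0.53900892 -0.04523126  0.10852098] [ 9.78147603e-01  2.07911403e-01 -2.45376045e-04 -2.35344381e-04] [ 0.22315229 -0.31948786 -0.22155285] 0.8011698433568969
red [(34, 7, -2.34, 2.7), (37, 19, -2.26, 2.4), (40, 23, -2.26, 2.9), (43, 35, -2.23, 7.9), (46, 69, -2.11, 8.8), (49, 69, -2.02, 8.9), (52, 69, -1.93, 8.7), (55, 71, -2.0, 8.7), (58, 72, -1.89, 9.0)]
yel [(34, 4, -33.25, 2.0), (37, 26, -33.49, 3.5), (40, 27, -33.54, 3.6), (43, 31, -33.36, 7.3), (46, 76, -33.59, 10.1), (49, 77, -33.6, 10.1), (52, 78, -33.58, 10.2), (55, 77, -33.56, 10.0), (58, 80, -33.45, 10.1)]
ora [(19, 67, -2.18, 9.7), (22, 69, -2.28, 9.6), (25, 74, -2.22, 9.9), (28, 64, -2.15, 9.4), (31, 21, -2.2, 2.9)]
```

View pics/w8.png

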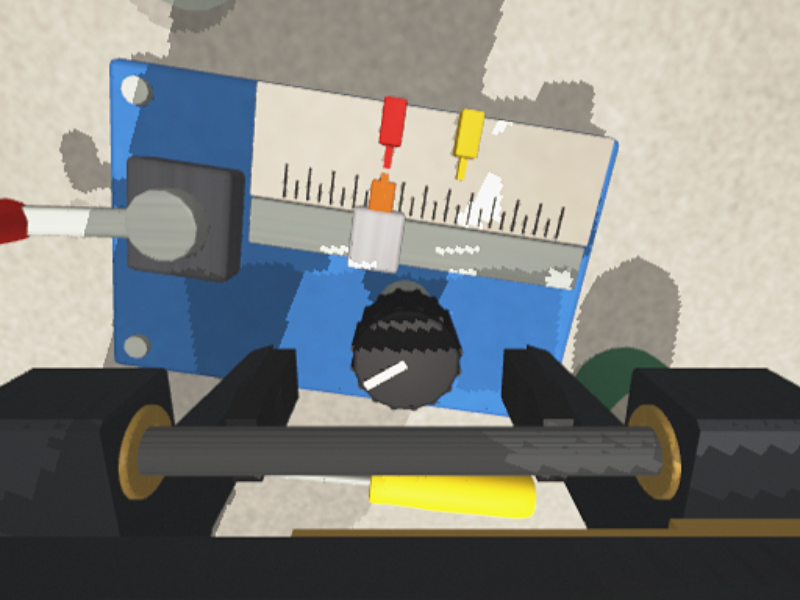

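Needle and red arrow agree: local y is −2.20 against −2.25 mm, and the picture shows the tip (384,177) under the red arrow (387,166). No more turning is needed, so I go back to the open lever's post.

Emit:
drive_tool(
  commands=[
    {"dx":0,"dy":0,"dz":-0.03,"wx":0,"wy":0,"wz":0,"claw":0.5},
    {"dx":0.011,"dy":-0.038,"dz":0,"wx":0,"wy":0,"wz":0,"claw":0.5},
    {"dx":0.012,"dy":-0.041,"dz":0,"wx":0,"wy":0,"wz":0,"claw":0.5},
    {"dx":0.012,"dy":-0.042,"dz":0,"wx":0,"wy":0,"wz":0,"claw":0.5},
    {"dx":0.011,"dy":-0.041,"dz":0,"wx":0,"wy":0,"wz":0,"claw":0.5},
    {"dx":0,"dy":0,"dz":0.02,"wx":0,"wy":0,"wz":0,"claw":0.5},
    {"dx":0,"dy":0,"dz":0.02,"wx":0,"wy":0,"wz":0,"claw":0.5},
    {"dx":0,"dy":0,"dz":0,"wx":0,"wy":0,"wz":0,"claw":0.5},
    {"dx":0,"dy":0,"dz":0,"wx":0,"wy":0,"wz":0,"claw":0.5},
  ],
)

```text
clock: 13.0
tool_pos: [0.5157, 0.1207, 0.0987]
eef_rot: [0.978, 0.207, -0.0, 0.0]
contact_force: [0.9, -0.3, 0.2]
opening: 0.499
```

```bash
python3 - <<'E'
from h import *
d,s=wristcam()
print(s['clock'],s['tool_pos'],s['eef_rot'],s['contact_force'],s['opening'],s['q'])
b=[(a,c) for a,c in blobs(mask(d,(0,170,60),(4,255,255))|mask(d,(175,170,60),(180,255,255)),30)];print(b)
E
python3 -c "
from arc import *
print(arc(1.45,-.05,12,yaw=.419).tolist())"
```

```text
13.0 [0.5157251  0.12066139 0.09868342] [ 9.78427424e-01  2.06590341e-01 -4.54250786e-04  3.19540436e-05] [ 0.8525842  -0.34356574  0.18402346] 0.499347065212198 [-0.27955609  0.80597659 -0.06205114  1.97397421  0.12518809  0.36613367
 -1.59417735]
[(28475, [96.67, 90.36]), (1268, [253.74, 225.74]), (750, [499.34, 157.18])]
[[-0.0081, 0.0002], [-0.008, 0.0012], [-0.0078, 0.0022], [-0.0075, 0.0031], [-0.007, 0.004], [-0.0065, 0.0049], [-0.0058, 0.0057], [-0.0051, 0.0063], [-0.0042, 0.0069], [-0.0034, 0.0074], [-0.0024, 0.0078], [-0.0014, 0.008]]
```

Emit:
drive_tool(
  commands=[
    {"dx":0,"dy":0,"dz":0.02,"wx":0,"wy":0,"wz":0,"claw":0.5},
    {"dx":0,"dy":0,"dz":0.008,"wx":0,"wy":0,"wz":0,"claw":0.5},
    {"dx":0,"dy":0,"dz":0,"wx":0,"wy":0,"wz":0,"claw":0.1},
    {"dx":0,"dy":0,"dz":0,"wx":0,"wy":0,"wz":0,"claw":0.1},
    {"dx":0,"dy":0,"dz":0,"wx":0,"wy":0,"wz":0,"claw":0.1},
    {"dx":0,"dy":0,"dz":0,"wx":0,"wy":0,"wz":0,"claw":0.1},
    {"dx":0,"dy":0,"dz":0,"wx":0,"wy":0,"wz":0,"claw":0.1},
  ],
  grip_force=15,
)

```text
clock: 13.75
tool_pos: [0.5161, 0.1217, 0.0713]
eef_rot: [0.978, 0.207, 0.0, -0.0]
contact_force: [-1.6, 2.0, 3.9]
opening: 0.197
```

Emit:
drive_tool(
  commands=[
    {"dx":-0.0081,"dy":0.0002,"dz":0,"wx":0,"wy":0,"wz":0,"claw":0.1},
    {"dx":-0.008,"dy":0.0012,"dz":0,"wx":0,"wy":0,"wz":0,"claw":0.1},
    {"dx":-0.0078,"dy":0.0022,"dz":0,"wx":0,"wy":0,"wz":0,"claw":0.1},
    {"dx":-0.0075,"dy":0.0031,"dz":0,"wx":0,"wy":0,"wz":0,"claw":0.1},
    {"dx":-0.007,"dy":0.004,"dz":0,"wx":0,"wy":0,"wz":0,"claw":0.1},
    {"dx":-0.0065,"dy":0.0049,"dz":0,"wx":0,"wy":0,"wz":0,"claw":0.1},
  ],
)

```text
clock: 14.35
tool_pos: [0.4788, 0.0908, 0.0711]
eef_rot: [0.978, 0.209, -0.001, -0.002]
contact_force: [-4.4, 7.8, 7.8]
opening: 0.196
```

Emit:
drive_tool(
  commands=[
    {"dx":-0.0058,"dy":0.0057,"dz":0,"wx":0,"wy":0,"wz":0,"claw":0.1},
    {"dx":-0.0051,"dy":0.0063,"dz":0,"wx":0,"wy":0,"wz":0,"claw":0.1},
    {"dx":-0.0042,"dy":0.0069,"dz":0,"wx":0,"wy":0,"wz":0,"claw":0.1},
    {"dx":-0.0034,"dy":0.0074,"dz":0,"wx":0,"wy":0,"wz":0,"claw":0.1},
    {"dx":-0.0024,"dy":0.0078,"dz":0,"wx":0,"wy":0,"wz":0,"claw":0.1},
    {"dx":-0.0014,"dy":0.008,"dz":0,"wx":0,"wy":0,"wz":0,"claw":0.1},
    {"dx":0,"dy":0,"dz":0,"wx":0,"wy":0,"wz":0,"claw":0.1},
    {"dx":0,"dy":0,"dz":0,"wx":0,"wy":0,"wz":0,"claw":0.1},
  ],
)

```text
clock: 15.15
tool_pos: [0.4675, 0.0393, 0.0706]
eef_rot: [0.978, 0.207, -0.01, -0.0]
contact_force: [-13.7, 1.9, 13.7]
opening: 0.174
```

The opening fell to 0.174 and the TCP sits about 11 mm outside the arc, so the post is slipping at the pad edge. I open, let the tool settle, lift and look.

Emit:
drive_tool(
  commands=[
    {"dx":0,"dy":0,"dz":0,"wx":0,"wy":0,"wz":0,"claw":0.5},
    {"dx":0,"dy":0,"dz":0,"wx":0,"wy":0,"wz":0,"claw":0.5},
    {"dx":0,"dy":0,"dz":0,"wx":0,"wy":0,"wz":0,"claw":0.5},
    {"dx":0,"dy":0,"dz":-0.03,"wx":0,"wy":0,"wz":0,"claw":0.5},
    {"dx":0,"dy":0,"dz":-0.04,"wx":0,"wy":0,"wz":0,"claw":0.5},
    {"dx":-0.02,"dy":0.02,"dz":-0.04,"wx":0,"wy":0,"wz":0,"claw":0.5},
    {"dx":-0.02,"dy":0.02,"dz":0,"wx":0,"wy":0,"wz":0,"claw":0.5},
    {"dx":0,"dy":0,"dz":0,"wx":0,"wy":0,"wz":0,"claw":0.5},
    {"dx":0,"dy":0,"dz":0,"wx":0,"wy":0,"wz":0,"claw":0.5},
  ],
)

```text
clock: 16.05
tool_pos: [0.4575, -0.0125, 0.1808]
eef_rot: [0.979, 0.205, 0.0, 0.0]
contact_force: [0.6, 0.7, -1.2]
opening: 0.504
```

```bash
python3 - <<'E'
from h import *
d,s=wristcam(); np.save('pics/w9.npy',d,allow_pickle=True)
print(s['clock'],s['tool_pos'],s['eef_rot'],s['contact_force'],s['opening'])
cv2.imwrite('pics/w9.png',cv2.resize(d['color'][:,:,::-1],(800,600)))
o=prof(d)
for n in o: print(n,[(q[0],q[1],float(q[2]),float(q[3])) for q in o[n] if 18<q[0]<50])
E
```

```text
16.05 [ 0.45750547 -0.01248766  0.18083675] [9.78685773e-01 2.05363080e-01 3.33802686e-04 2.26813725e-04] [ 0.61047119  0.72513696 -1.17158339] 0.5036862919058226
red [(34, 4, -2.28, 2.5), (37, 17, -2.6, 3.1), (40, 15, -2.55, 3.1), (43, 28, -1.92, 7.5), (46, 47, -2.31, 9.9), (49, 50, -2.56, 9.7)]
yel [(25, 12, -3.62, 3.2), (28, 4, -3.77, 2.5), (34, 4, -33.09, 2.5), (37, 19, -33.56, 3.9), (40, 20, -33.5, 3.9), (43, 27, -32.95, 7.8), (46, 51, -33.56, 10.6), (49, 56, -33.9, 11.2)]
ora [(19, 36, -2.7, 9.8), (22, 42, -2.76, 9.6), (25, 34, -2.58, 9.9), (28, 42, -2.56, 9.6), (31, 23, -2.85, 7.7), (34, 6, -2.6, 1.8)]
```

View pics/w9.png

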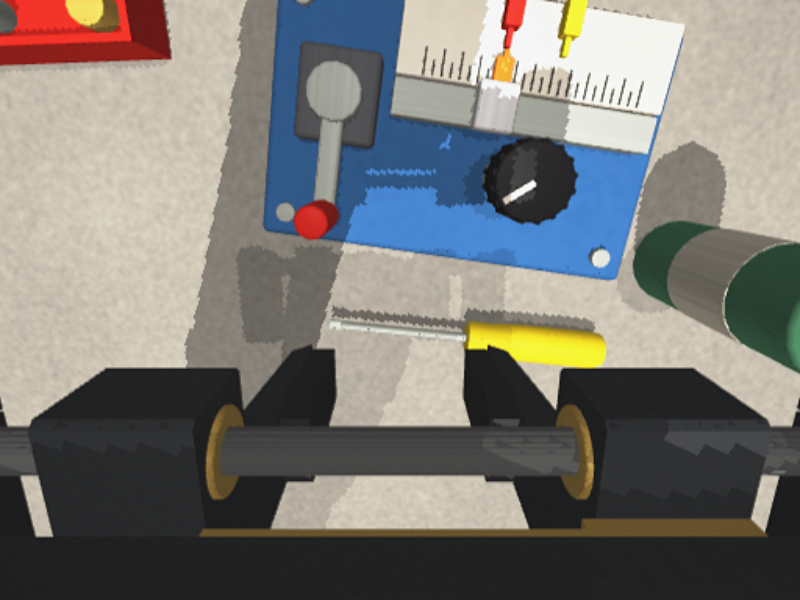

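The lever is nearly or fully shut, with its post at (313,220) and hub at (333,91). The needle (505,52) is still under the red arrow. I compute the lever angle.

```bash
python3 - <<'E'
from h import *
for f,p,h in(('w1',None,(339,105)),('w9',None,(333,91))):
    d=np.load(f'pics/{f}.npy',allow_pickle=True).item()
    m=mask(d,(0,170,60),(4,255,255))|mask(d,(175,170,60),(180,255,255))
    c=[c for a,c in blobs(m,60) if 150<c[0]<260 and c[1]>100][0]
    # top disc: use lowest-extent of blob? print handle centroid at mid height .07 and hub
    W=ray(d,c,.067)[:2]; H=ray(d,np.array(h)*.64,.056)[:2]; P=np.array([.5409,.0625])
    print(f,c,W.round(4),H.round(4),[round(float((np.pi+TH-np.arctan2(*(W-q)[::-1])+np.pi)%(2*np.pi)-np.pi),3) for q in(H,P)], ((W-OG)@RG).round(4))
d,s=wristcam()
print(s['tool_pos'])
t=np.array([.478,.047])-s['tool_pos'][:2];y=2*np.arctan2(s['eef_rot'][1],s['eef_rot'][0]);print(y,t@[np.cos(y),np.sin(y)],t@[np.sin(y),-np.cos(y)])
E
```

```text
w1 [204.03, 131.0] [0.4753 0.0497] [0.5402 0.0611] [0.083, 0.064] [-0.0667  0.0892]
w9 [201.48, 140.13] [0.4761 0.0451] [0.5399 0.0614] [0.007, -0.006] [-0.0671  0.0846]
[ 0.45774051 -0.01149407  0.18055705]
0.41557887690222733 0.04215026632118422 -0.04533606551994115
```

Within error the lever is at 0. To be sure it's on its stop, I go back around the post with open jaws and nudge it in the closing direction.

Emit:
drive_tool(
  commands=[
    {"dx":0.021,"dy":-0.022,"dz":0,"wx":0,"wy":0,"wz":0,"claw":0.5},
    {"dx":0.021,"dy":-0.023,"dz":0.02,"wx":0,"wy":0,"wz":0,"claw":0.5},
    {"dx":0,"dy":0,"dz":0.04,"wx":0,"wy":0,"wz":0,"claw":0.5},
    {"dx":0,"dy":0,"dz":0.03,"wx":0,"wy":0,"wz":0,"claw":0.5},
    {"dx":0,"dy":0,"dz":0.02,"wx":0,"wy":0,"wz":0,"claw":0.5},
    {"dx":0,"dy":0,"dz":0,"wx":0,"wy":0,"wz":0,"claw":0.5},
    {"dx":0,"dy":0.005,"dz":0,"wx":0,"wy":0,"wz":0,"claw":0.5},
    {"dx":0,"dy":0.005,"dz":0,"wx":0,"wy":0,"wz":0,"claw":0.5},
    {"dx":0,"dy":0.003,"dz":0,"wx":0,"wy":0,"wz":0,"claw":0.5},
    {"dx":0,"dy":0,"dz":0,"wx":0,"wy":0,"wz":0,"claw":0.5},
  ],
)

```text
clock: 17.15
tool_pos: [0.4838, 0.0336, 0.0716]
eef_rot: [0.979, 0.206, 0.001, 0.0]
contact_force: [-0.1, 1.0, 0.1]
opening: 0.504
```

Emit:
drive_tool(
  commands=[
    {"dx":0,"dy":0.003,"dz":0,"wx":0,"wy":0,"wz":0,"claw":0.5},
    {"dx":0,"dy":0.003,"dz":0,"wx":0,"wy":0,"wz":0,"claw":0.5},
    {"dx":0,"dy":0,"dz":0,"wx":0,"wy":0,"wz":0,"claw":0.5},
    {"dx":0,"dy":0,"dz":0,"wx":0,"wy":0,"wz":0,"claw":0.5},
  ],
)

```text
clock: 17.55
tool_pos: [0.4842, 0.0324, 0.0711]
eef_rot: [0.978, 0.208, -0.0, -0.002]
contact_force: [-4.0, 7.5, 4.6]
opening: 0.497
```

Under 8.5 N (0.5 N·m against 0.08 N·m friction) it moved about 1 mm, so it is on the shut stop. I back off, lift, and take a final look.

Emit:
drive_tool(
  commands=[
    {"dx":0,"dy":-0.01,"dz":0,"wx":0,"wy":0,"wz":0,"claw":0.5},
    {"dx":0,"dy":-0.008,"dz":0,"wx":0,"wy":0,"wz":0,"claw":0.6},
    {"dx":0,"dy":0,"dz":0,"wx":0,"wy":0,"wz":0,"claw":0.6},
    {"dx":0,"dy":0,"dz":-0.03,"wx":0,"wy":0,"wz":0,"claw":0.6},
    {"dx":0,"dy":0,"dz":-0.04,"wx":0,"wy":0,"wz":0,"claw":0.6},
    {"dx":-0.01,"dy":0.03,"dz":-0.04,"wx":0,"wy":0,"wz":0,"claw":0.6},
    {"dx":0,"dy":0.03,"dz":0,"wx":0,"wy":0,"wz":0,"claw":0.6},
    {"dx":0,"dy":0,"dz":0,"wx":0,"wy":0,"wz":0,"claw":0.6},
    {"dx":0,"dy":0,"dz":0,"wx":0,"wy":0,"wz":0,"claw":0.6},
  ],
)

```text
clock: 18.45
tool_pos: [0.4929, -0.0137, 0.1799]
eef_rot: [0.979, 0.205, -0.0, 0.0]
contact_force: [-0.4, 0.7, 0.8]
opening: 0.604
```

```bash
python3 - <<'E'
from h import *
d,s=wristcam()
print(s['clock'],s['tool_pos'],s['contact_force'])
cv2.imwrite('pics/w10.png',cv2.resize(d['color'][:,:,::-1],(800,600)))
o=prof(d)
for n in o: print(n,[(q[0],q[1],float(q[2]),float(q[3])) for q in o[n] if 18<q[0]<50])
m=mask(d,(0,170,60),(4,255,255))|mask(d,(175,170,60),(180,255,255))
for a,c in blobs(m,60):
    W=ray(d,c,.067)[:2];print(a,c,((W-OG)@RG).round(4),round(float((np.pi+TH-np.arctan2(*(W-[.5409,.0625])[::-1])+np.pi)%(2*np.pi)-np.pi),3))
E
```

```text
18.45 [ 0.49286581 -0.01374432  0.17988814] [-0.36597498  0.73199844  0.81242192]
red [(34, 3, -2.47, 1.7), (37, 15, -2.53, 3.2), (40, 14, -2.59, 3.2), (43, 24, -2.12, 7.9), (46, 43, -2.65, 9.6), (49, 47, -2.62, 9.8)]
yel [(34, 4, -32.88, 2.6), (37, 18, -33.67, 4.0), (40, 18, -33.71, 4.1), (43, 24, -32.86, 7.1), (46, 46, -33.73, 11.0), (49, 50, -33.72, 11.1)]
ora [(19, 39, -2.9, 9.2), (22, 46, -2.57, 10.0), (25, 41, -2.58, 9.7), (28, 43, -2.74, 9.7), (31, 14, -2.75, 3.0)]
5272 [49.36, 39.75] [0.0246 0.1975] 1.786
566 [185.39, 177.87] [-0.0676  0.0845] -0.007
316 [307.89, 49.71] [0.0486 0.0007] -2.094
```

View pics/w10.png

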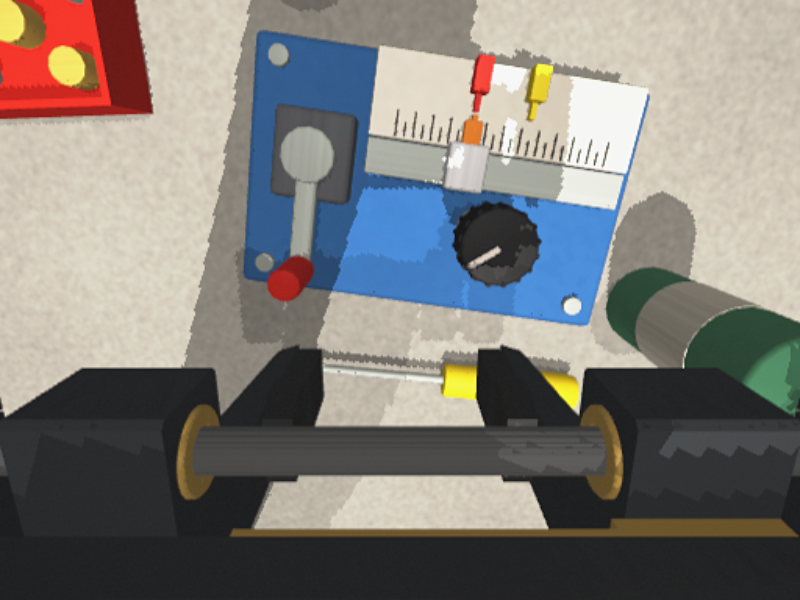

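The lever is shut (angle −0.007 rad), and the needle tip (474,115) is in line with the red arrow (477,108), within about 0.2 mm. The can and screwdriver look undisturbed and nothing touches the gripper, so I hand in.

```bash
python3 - <<'E'
from h import *
d=snapshot('top');a=np.load('pics/top0.npy',allow_pickle=True).item()
for n,lo,hi in(('can',(65,80,20),(95,255,200)),('driver',(24,150,120),(34,255,255)),('blue',(100,120,40),(125,255,255)),('bin',(0,170,80),(4,255,255))):
    print(n,blobs(mask(a,lo,hi),100)[:3],blobs(mask(d,lo,hi),100)[:3])
print(r.finish_job())
E
```

```text
can [(302, [378.35, 219.79])] []
driver [(259, [342.07, 260.78])] []
blue [(3104, [294.81, 225.23]), (460, [243.88, 163.13])] [(1043, [264.8, 216.75]), (456, [243.89, 163.05]), (134, [331.91, 203.81])]
bin [(1980, [182.49, 218.48])] [(2011, [181.95, 218.87])]
the job is handed in; nothing more can be done
None
```

The gauge is reset to the red marker and the job is handed in, at about 18.5 s on the robot's clock. I swung the lever open to its stop, turned the knob 1.8 rad anticlockwise in two steps (about 14.5 mm of pointer travel), and swung the lever shut again.

**Last checks**
- **Pointer:** with the lever shut, the needle tip measured within about 0.2 mm of the red arrow's centre line, and the final wrist picture shows the same.
- **Lever shut:** it measured about −0.007 rad. It moved only about 1 mm under an 8.5 N push in the closing direction, so I take it to be on its stop.
- **Lever open:** it measured 1.44 rad before the knob was turned, and pushing harder did not move it further.
- **Loose things:** the jar and bin are where they were (top camera, within about half a pixel). The arm hid the can and screwdriver in the final top view, so I have only the wrist pictures for those; they show neither disturbed.

**What went wrong**
- **First moves:** these were refused for missing fields; nothing moved.
- **Closing the lever:** the post slid towards the edge of the pads near the end, so I let go, looked, and finished with a push from the open jaws. The pointer did not move.
- **Initial lever angle:** measured the same way, the first picture read about 0.06–0.08 rad, although the lever was presumably shut then. That shows how rough the picture angle is, so the push test is the stronger evidence.
- **Pictures:** I viewed 12, two over the budget.

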